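# Slide the hob's touch strip up to full power

## Task

Turn the induction hob up to full power: slide your fingertips lightly along its curved touch strip, from the end with the smallest white mark, over all five segments in turn, to the orange segment, and finish with the fingertips still resting lightly on the orange segment and on no other (the program ends while holding them there). Do not touch the red off key, the pot, the mug, the jar or the tumbler.

Things in the scene. Friction and masses are not known exactly. Their poses are not given: they have to be found in the camera images.
- hob: induction hob fixed to the worktop, steel, black glass top at 55 mm height, 340 (x) by 360 mm (y); origin: centre of underside, front (-x) towards the robot, z up. Cooking zone (grey ring) centred 30 mm along +x. Touch strip: five segments in front of it on an arc of radius 155 mm about the zone centre, 0.29 rad (45 mm) apart, gaps 1 to 8 mm, symmetric about the x axis, segment 1 at +y, 5 at -y
- seg1 (a point): segment 1 of the touch strip (grey, smallest white mark, 6 mm: the low end): a bar 41 mm long along the arc, 26 mm wide across it, 8 mm thick; this point is the centre of its TOP face, which stands 8 mm above the hob's glass when not pressed (axes as the hob's)
- seg2 (a point): segment 2 of the touch strip (grey, white mark 10 mm): a bar 41 mm long along the arc, 26 mm wide across it, 8 mm thick; this point is the centre of its TOP face, which stands 8 mm above the hob's glass when not pressed (axes as the hob's)
- seg3 (a point): segment 3 of the touch strip (grey, white mark 14 mm): a bar 41 mm long along the arc, 26 mm wide across it, 8 mm thick; this point is the centre of its TOP face, which stands 8 mm above the hob's glass when not pressed (axes as the hob's)
- seg4 (a point): segment 4 of the touch strip (grey, white mark 18 mm): a bar 41 mm long along the arc, 26 mm wide across it, 8 mm thick; this point is the centre of its TOP face, which stands 8 mm above the hob's glass when not pressed (axes as the hob's)
- seg5 (a point): segment 5 of the touch strip (orange, white mark 22 mm: full power): a bar 41 mm long along the arc, 26 mm wide across it, 8 mm thick; this point is the centre of its TOP face, which stands 8 mm above the hob's glass when not pressed (axes as the hob's)
- strip (a joint): how far the touch strip is pressed down, m: all five segments sink together, straight down, on a spring: 0 free, 0.006 fully down. It starts to give at 0.75 N and takes 1.5 N more for each mm (about 10 N fully down, then it is hard)
- off_key (a point): red round off key on the glass, 20 mm across, 3 mm high, at the hob's front corner beyond the orange end (145 mm along -x and 155 mm along -y from the hob's origin); this point is the centre of its top
- pot: low steel pot with lid, standing on the cooking zone, loose: 156 mm across, 61 mm high, 82 mm with its dark wooden knob, two dark side handles reaching 98 mm from its axis along its +y and -y; origin at the centre of its underside
- mug: terracotta mug, loose, on the worktop beside the hob, 78 mm across, 88 mm high, handle at its +y; origin at the centre of its underside
- jar: closed jar with paper label and dark cap, loose, on the worktop beside the hob, 52 mm across, 85 mm high; origin at the centre of its underside
- tumbler: aluminium tumbler, loose, on the worktop beside the hob, 68 mm across, 95 mm high; origin at the centre of its underside

How it is judged (in metres and radians):
On the way, in this order (a step that is already met when the one before it is completed fails the run):
1. the fingertips press segment 1, not yet the next one (contact force between the fingers and strip_c0 above 0.3 N and contact force between the fingers and strip_c1 below 0.1 N), for 0.05 s.
2. the fingertips press segment 2, not yet the next one (contact force between the fingers and strip_c1 above 0.3 N and contact force between the fingers and strip_c2 below 0.1 N), for 0.05 s.
3. the fingertips press segment 3, not yet the next one (contact force between the fingers and strip_c2 above 0.3 N and contact force between the fingers and strip_c3 below 0.1 N), for 0.05 s.
4. the fingertips press segment 4, not yet the next one (contact force between the fingers and strip_c3 above 0.3 N and contact force between the fingers and strip_c4 below 0.1 N), for 0.05 s.
5. the fingertips press segment 5 alone (contact force between the fingers and strip_c4 above 0.3 N and contact force between the fingers and strip_c3 below 0.1 N), for 0.05 s.
At the end, for the whole second after the job is handed in: the fingertips press the orange segment with 0.3 to 20 N and none of the four grey ones (under 0.1 N each), the strip is down at least 0.1 mm, and pot, mug, jar and tumbler are within 10 mm of where they stood (all of step 5 and contact force between the fingers and strip_c4 below 20 N and contact force between the fingers and strip_c0 below 0.1 N and contact force between the fingers and strip_c1 below 0.1 N and contact force between the fingers and strip_c2 below 0.1 N and value of joint strip above 0.0001 m and distance of each of pot, mug, jar, tumbler from where it was at the start of the episode below 0.01 m); the arm keeps its last pose, push and grip.
It fails at once if the hob or its strip is pressed with more than 20 N (contact force between the fingers and hob above 20 N).
It fails at once if the red off key is touched (contact force between any of the fingers, the arm and hob_c0 above 0.3 N).
It fails at once if the pot is touched, moved or lifted (contact force between any of the fingers, the arm and pot above 0.5 N or distance of pot from where it was at the start of the episode above 0.01 m).
It fails at once if the mug, the jar or the tumbler is touched, moved or lifted (contact force between any of the fingers, the arm and mug above 0.5 N or contact force between any of the fingers, the arm and jar above 0.5 N or contact force between any of the fingers, the arm and tumbler above 0.5 N or distance of any of mug, jar, tumbler from where it was at the start of the episode above 0.01 m).
It also fails if it takes over 43 s, if anything falls off the work surface, if the arm or the gripper's body presses on something with over 40 N, if the wrist force passes 120 N, or if a joint passes its speed limit or range.

## Robot

A 6-joint arm with a two-finger parallel gripper is mounted at the origin on the work surface. World frame = base frame: x ahead of the robot, y to its left, z up, the work surface at z = 0. Lengths are in m, angles in degrees, forces in N, time in s.
With the tool pointing down it reaches from about 0.3 to 0.75 m from the base axis. Payload 8.5 kg.
Tool frame: the origin (TCP) lies between the finger pads; the fingertips stand 17 mm ahead of it and the grasp point (between the pads) lies 2 mm behind it (env.tip_reach is the distance from the TCP to the fingertips, in m); z points along the fingers, y is the line along which they close (so a half turn about z gives the same grasp; the last joint's range is limited). The gripper opens to 85 mm and grips with 20 to 120 N. Pads are 22 mm wide; open, the fingers measure 114 mm over their backs; the gripper's body (76 mm by 85 mm) begins 54 mm behind the grasp point. The pads swing forward as they close: fully open they stand 13 mm farther back than shut.
Start: joints at [-86.018, 21.807, 74.336, -0, 83.858, -12.336], TCP at [0.155, -0.528, 0.248] pointing down, gripper open.
Joint ranges: [-178.18, 178.18], [-50.72, 133.34], [12.68, 142.11], [-81.47, 261.47], [9.98, 163.14], [-165.26, 165.26]. Speed limits (degrees/s): [136.94, 136.94, 180, 180, 180, 180].

## Interface

Orientations are given as a 3x3 rotation matrix whose columns are the frame's x, y, z axes.
In Python, from rig import env, viewer gives the robot as it stands.
- The arm moves only by the tool move_arm, never from a script. Its argument "motion" is a list of rows, each a list of 2 entries, a list of its own where there are three numbers: the shift along the tool's x, y, z normalised to -1 to 1, where 1 is 50 mm, then the turn, a rotation vector about the tool's x, y, z normalised to -1 to 1, where 1 is 8 degrees. A call has 1 to 20 rows; each row shifts and turns the commanded pose from where the row before left it, along the tool's axes as they then stand; what a row does not reach is not made up. A row lasts 1/10 s, in which the tool goes at most 50 mm and 8.59 degrees, less where a joint would pass 70% of its speed; a pose out of reach is approached as far as the arm can. A call with a number of a shift or a turn outside -1 to 1 is refused whole. A call with a gripper value outside its range is refused whole. "claw" is the closure, from 0 (fully open) to 1 (shut), set as the call begins (left out, the last holds). The fingers move at their own pace and stop on an object; "force" is the grip in N (left out, the last holds). Time passes only in rows, so rows that do not move let the fingers close. It gives the time, the measured TCP pose, the force, the opening and the grip force at its end, in the units of the state.
- env.observe(): the state, without advancing time (a new reading comes with each control period).
- viewer.get_image(name): name is "scene" or "top" or "wrist"; returns a dict with "frame" (420x560x3 uint8, red, green, blue), "depth" (420x560 float32, m along the optical axis (not along the pixel's ray), 0 where there is no reading), "fx", "fy", "cx", "cy" (pixels), "k1" (the pictures are not rectified: a ray, as slopes to the right and down, at radius r is drawn at 1 + k1 r^2 times it, then the intrinsics apply), "eye" and "attitude" of the camera in the world; the wrist camera has in their place "T_tool_cam" (4x4, takes a point from camera to tool coordinates, whose origin is the TCP and whose axes are the flange's). Camera axes: x right, y up, looking along -z (the intrinsics and any distortion apply to the point x, -y, -z); pixel columns grow to the right and rows downward; lengths in m; the calibration is good to about 2 mm. A picture is of the moment at which its call begins: read the wrist's pose just before it.
- env.close_job(): hands the job in; it is judged then, once.
The state is a dict: "time_s": time; "q": joint angles; "qvel": joint speeds; "joint_efforts": joint torques, N m; "position": TCP position; "tool_rot": TCP orientation; "ft_force": force on the tool from outside, world axes, zero at the start; "wrist_torque": the same for the moment, N m; "grip_width": finger opening in m; "gripper_force": force on a finger pad.
Only numpy, scipy, OpenCV 4.12 (cv2) and the standard library are available. Lean on these libraries where they do the work, as an engineer would, in place of code of your own. Each camera call takes 0.05 s, during which the arm holds its last target. There are 200 camera calls.

## Working session

There is one attempt and no reset: what is moved stays moved. The work goes in short steps, Python scripts to look and compute and a tool call to move; the robot and the scene stay as the last step left them, time stands still between calls to the robot, and variables do not carry over. Pictures are saved under pics/ and viewed, at most 10 in all, crops included, and the job is handed in when it is done.

Besides the shell and the picture viewer there is one more tool, called after "Request:" as name([rows], argument=value, ...), one row to a line, values as JSON. move_arm: Moves the arm, as the interface text tells. Scaled input: -1 to 1 covers 50 mm each way for a shift and 8 degrees each way for a turn. Its arguments: {"type":"object","properties":{"motion":{"type":"array","items":{"type":"array"}},"claw":{"type":"number"},"force":{"type":"number"}},"required":["motion"]}

```bash
mkdir -p pics; cat > h.py <<'E'
import numpy as np, cv2
from rig import env, viewer
def shot(name,fn=None):
    s=env.observe(); d=viewer.get_image(name)
    if fn: cv2.imwrite('pics/'+fn,cv2.cvtColor(d['frame'],cv2.COLOR_RGB2BGR))
    if 'T_tool_cam' in d:
        T=np.eye(4);T[:3,:3]=s['tool_rot'];T[:3,3]=s['position'];M=T@np.array(d['T_tool_cam'])
        d['R'],d['e']=M[:3,:3],M[:3,3]
    else: d['R'],d['e']=np.array(d['attitude']),np.array(d['eye'])
    return d
def ray(d,u,v):
    K=np.array([[d['fx'],0,d['cx']],[0,d['fy'],d['cy']],[0,0,1.]])
    x,y=cv2.undistortPoints(np.array([[[u,v]]],float),K,np.array([d['k1'],0,0,0,0.]))[0,0]
    return d['R']@np.array([x,-y,-1.])
def onz(d,u,v,z):
    r=ray(d,u,v); return d['e']+r*(z-d['e'][2])/r[2]
E
python3 - <<'E'
from h import *
for n in('scene','top'):
    d=shot(n,n+'0.png'); print(n,d['e'],d['R'].round(2).tolist(),d['k1'],d['fx'])
    hsv=cv2.cvtColor(d['frame'],cv2.COLOR_RGB2HSV)
    m=cv2.inRange(hsv,(0,130,90),(25,255,255))
    k,l,st,c=cv2.connectedComponentsWithStats(m)
    for i in range(1,k):
        if st[i,4]>20: u,v=c[i]; print(st[i],c[i].round(1),hsv[l==i].mean(0).round(),onz(d,u,v,.063).round(4))
s=env.observe();print(s['position'],s['tool_rot'],s['grip_width'],env.tip_reach)
E
```

```text
scene [ 1.11768901 -0.1084884   0.91046352] [[0.25, -0.81, 0.53], [0.97, 0.2, -0.15], [0.01, 0.55, 0.83]] -0.01087603988577483 436.8314812661498
[     0      0    560    420 182669] [282.3 231.3] [ 15. 166. 206.] [0.6389 0.0402 0.063 ]
[179 163   8   7  46] [182.5 166.1] [  1. 238. 223.] [ 0.3967 -0.1514  0.063 ]
[198 174  20  16 163] [208.  181.4] [ 17. 246. 230.] [ 0.459  -0.0981  0.063 ]
[224 209  14  12 122] [230.2 214.4] [ 12. 166. 102.] [ 0.5658 -0.0646  0.063 ]
top [0.41737764 0.04690432 1.05390785] [[-0.01, 0.99, -0.14], [-1.0, -0.01, 0.01], [0.0, 0.14, 0.99]] -0.03130687269675143 448.94135529595144
[     0     59    560    361 159594] [262.5 229.7] [ 14. 139. 201.] [0.5148 0.082  0.063 ]
[345 248  11  14  96] [350.3 254.5] [ 15. 177. 236.] [ 0.4575 -0.111   0.063 ]
[335 251  11  14  96] [339.5 257.6] [ 16. 181. 241.] [ 0.4508 -0.087   0.063 ]
[365 281  10   9  71] [369.7 285.1] [  2. 182. 216.] [ 0.3901 -0.1511  0.063 ]
[332 410  18  10  75] [338.9 415.9] [ 14. 141. 203.] [ 0.1178 -0.0761  0.063 ]
[ 0.1544956  -0.5276021   0.24777279] [[ 9.59731147e-01  2.80920124e-01 -9.28064483e-05]
 [ 2.80919992e-01 -9.59730252e-01  1.34224029e-03]
 [ 2.87993153e-04 -1.31426100e-03 -9.99999095e-01]] 0.08571063314097072 0.017
```

View pics/top0.png

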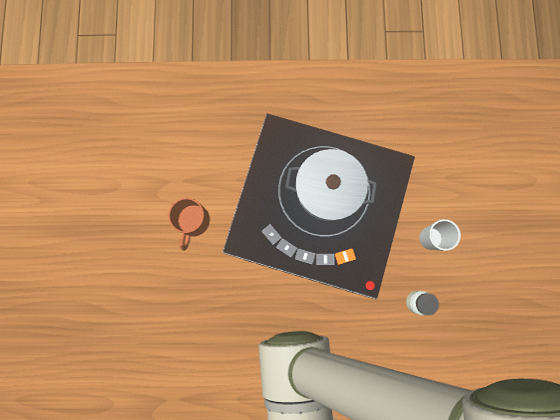

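View pics/scene0.png

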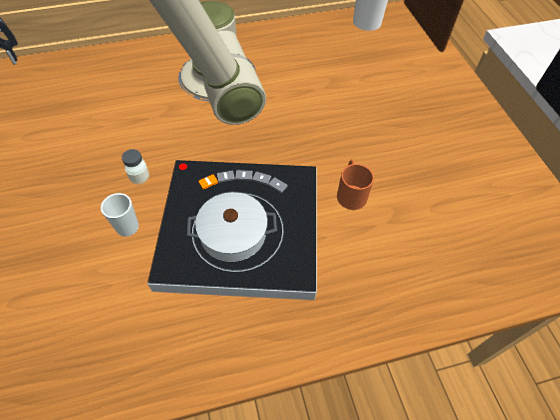

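```bash
cat >> h.py <<'E'
def hobfit(d,show=True):
    f=d['frame']; hsv=cv2.cvtColor(f,cv2.COLOR_RGB2HSV)
    m=cv2.inRange(hsv,(0,0,0),(180,110,75)); m=cv2.morphologyEx(m,cv2.MORPH_OPEN,np.ones((5,5)))
    k,l,st,c=cv2.connectedComponentsWithStats(m); i=1+st[1:,4].argmax()
    cn=max(cv2.findContours((l==i).astype(np.uint8),0,2)[0],key=cv2.contourArea)
    P=np.array([onz(d,u,v,.055)[:2] for u,v in cv2.convexHull(cn)[:,0]])
    return cv2.minAreaRect((P*1000).astype(np.float32))
def comps(d,lo,hi,z,amin,roi=None):
    hsv=cv2.cvtColor(d['frame'],cv2.COLOR_RGB2HSV); m=cv2.inRange(hsv,lo,hi)
    k,l,st,c=cv2.connectedComponentsWithStats(m); o=[]
    for i in range(1,k):
        p=onz(d,*c[i],z)
        if st[i,4]>amin and (roi is None or (roi[0]<p[0]<roi[1] and roi[2]<p[1]<roi[3])): o.append((st[i,4],p[:2].round(4).tolist()))
    return o
E
python3 - <<'E'
from h import *
for n in('top','scene'):
    d=shot(n); print(n,hobfit(d))
    print('off',comps(d,(0,170,120),(6,255,255),.058,20,(.3,.5,-.3,.1)))
    print('seg',comps(d,(0,0,95),(180,60,200),.063,40,(.35,.6,-.15,.25)))
    print('orange',comps(d,(10,170,120),(22,255,255),.063,40,(.4,.5,-.15,0)))
    print('knob',comps(d,(0,80,30),(20,255,130),.137,40,(.5,.7,-.15,.15)))
E
```

```text
top ((517.3177490234375, -45.571868896484375), (323.1622009277344, 222.78265380859375), 72.55256652832031)
off [(np.int32(61), [0.39, -0.152])]
seg [(np.int32(696), [0.5954, -0.0744]), (np.int32(43), [0.5545, -0.0221]), (np.int32(796), [0.4718, 0.0091]), (np.int32(191), [0.4127, -0.0001])]
orange [(np.int32(80), [0.4574, -0.1114]), (np.int32(90), [0.4506, -0.0871])]
knob [(np.int32(51), [0.6111, -0.0654])]
scene ((577.95947265625, -47.497344970703125), (352.4179382324219, 334.75048828125), 72.57025146484375)
off [(np.int32(41), [0.3935, -0.1516])]
seg [(np.int32(523), [0.4757, 0.0099])]
orange [(np.int32(156), [0.459, -0.0981])]
knob [(np.int32(142), [0.6146, -0.0683])]
```

Request:
move_arm([
  [[0.3,-0.28,0],[0,0,0]],
  [[0.6,-0.55,0],[0,0,0]],
  [[0.6,-0.55,0],[0,0,0]],
  [[0.6,-0.55,0],[0,0,0]],
  [[0.6,-0.55,0],[0,0,0]],
  [[0.6,-0.55,0],[0,0,0]],
  [[0.6,-0.55,0],[0,0,0]],
  [[0.6,-0.55,0],[0,0,0]],
  [[0.6,-0.55,0],[0,0,0]],
  [[0.6,-0.55,0],[0,0,0]],
  [[0.6,-0.55,0],[0,0,0]],
  [[0.6,-0.55,0],[0,0,0]],
  [[0.6,-0.55,0],[0,0,0]],
  [[0.6,-0.55,0],[0,0,0]],
  [[0.6,-0.55,0],[0,0,0]],
  [[0.6,-0.55,0],[0,0,0]],
  [[0.6,-0.55,0],[0,0,0]],
  [[0,0,0],[0,0,-0.96]],
  [[0,0,0],[0,0,-0.96]],
  [[0,0,0],[0,0,-0.96]],
], claw=1, force=20)

```text
time_s: 2.2
position: [0.502, 0.0474, 0.248]
tool_rot: [[0.769, 0.639, -0.001], [0.639, -0.769, 0.0], [-0.0, -0.0, -1.0]]
ft_force: [-0.2, -0.7, -0.4]
grip_width: -0.0002
gripper_force: 0.0
```

```bash
python3 - <<'E'
from h import *
d=shot('wrist','w1.png'); s=env.observe(); R=s['tool_rot']
print(s['time_s'],s['position'],np.degrees(np.arctan2(R[1,0],R[0,0])),R[:,2],s['grip_width'],s['ft_force'],env.tip_reach)
print('off',comps(d,(0,170,120),(6,255,255),.058,20))
print('orange',comps(d,(10,170,120),(22,255,255),.063,40,(.4,.5,-.15,0)))
print('white',comps(d,(0,0,205),(180,50,255),.063,15,(.4,.55,-.15,.15)))
print('grey',comps(d,(0,0,95),(180,50,204),.063,15,(.4,.55,-.15,.15)))
E
```

```text
2.25 [0.50197803 0.04720007 0.24810468] 40.07399449838692 [-5.21393006e-04  5.17156907e-05 -9.99999863e-01] -0.00031908753610886814 [-0.00601857  0.43958638 -0.31023555] 0.017
off []
orange []
white [(np.int32(68), [0.5069, 0.0637]), (np.int32(89), [0.4768, 0.0307]), (np.int32(38), [0.4206, -0.0105]), (np.int32(36), [0.43, -0.0211]), (np.int32(74), [0.4545, -0.0546])]
grey [(np.int32(202), [0.5442, 0.1477]), (np.int32(4142), [0.4809, 0.0241]), (np.int32(609), [0.4356, 0.0074])]
```

View pics/w1.png

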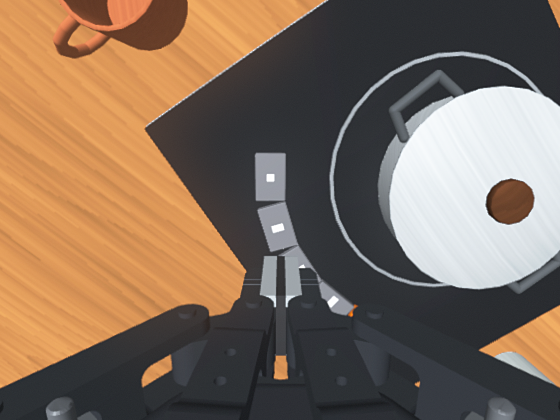

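Request:
move_arm([
  [[0.28,-0.19,0],[0,0,0.1]],
  [[0,0,0.6],[0,0,0]],
  [[0,0,0.7],[0,0,0]],
  [[0,0,0.7],[0,0,0]],
  [[0,0,0.7],[0,0,0]],
  [[0,0,0.4],[0,0,0]],
  [[0,0,0],[0,0,0]],
  [[0,0,0],[0,0,0]],
])

```text
time_s: 3.05
position: [0.5072, 0.0631, 0.0939]
tool_rot: [[0.783, 0.622, 0.0], [0.622, -0.783, -0.0], [0.0, 0.0, -1.0]]
ft_force: [0.7, 0.5, 0.4]
grip_width: -0.0001
gripper_force: 0.0
```

```bash
python3 - <<'E'
from h import *
d=shot('wrist'); s=env.observe(); R=s['tool_rot']
print(s['time_s'],s['position'],np.degrees(np.arctan2(R[1,0],R[0,0])),s['ft_force'])
E
```

```text
3.1 [0.50748258 0.06309975 0.09446438] 38.49658690173253 [-0.56814569  0.36625031  0.9553579 ]
```

Request:
move_arm([
  [[0,0,0.12],[0,0,0]],
  [[0,0,0.12],[0,0,0]],
  [[0,0,0.02],[0,0,0]],
  [[0,0,0.02],[0,0,0]],
  [[0,0,0.02],[0,0,0]],
  [[0,0,0.02],[0,0,0]],
  [[0,0,0],[0,0,0]],
  [[0,0,0],[0,0,0]],
])

```text
time_s: 3.9
position: [0.5067, 0.0632, 0.0775]
tool_rot: [[0.782, 0.623, -0.0], [0.623, -0.782, 0.0], [-0.0, -0.0, -1.0]]
ft_force: [-2.7, 0.1, 3.5]
grip_width: 0.0005
gripper_force: 2.3
```

```bash
python3 - <<'E'
from h import *
d=shot('wrist','w2.png'); s=env.observe(); R=s['tool_rot']
print(s['time_s'],s['position'],np.degrees(np.arctan2(R[1,0],R[0,0])),s['ft_force'])
E
```

```text
3.95 [0.50672047 0.06323222 0.07746811] 38.56101994855456 [-3.12435561 -0.31853714  3.94426301]
```

View pics/w2.png

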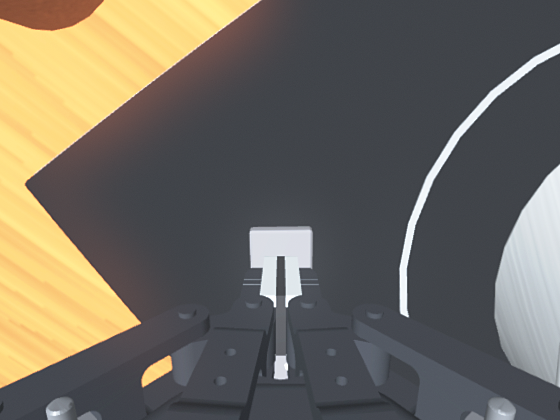

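Request:
move_arm([
  [[-0.09,0.0026,0],[0,0,-0.208]],
  [[-0.09,0.0026,0],[0,0,-0.208]],
  [[-0.09,0.0026,0],[0,0,-0.208]],
  [[-0.09,0.0026,0],[0,0,-0.208]],
  [[-0.09,0.0026,0],[0,0,-0.208]],
  [[-0.09,0.0026,0],[0,0,-0.208]],
  [[-0.09,0.0026,0],[0,0,-0.208]],
  [[-0.09,0.0026,0],[0,0,-0.208]],
  [[-0.09,0.0026,0],[0,0,-0.208]],
  [[-0.09,0.0026,0],[0,0,-0.208]],
  [[0,0,0],[0,0,0]],
  [[0,0,0],[0,0,0]],
])

```text
time_s: 5.15
position: [0.4774, 0.0297, 0.0776]
tool_rot: [[0.571, 0.821, 0.002], [0.821, -0.571, -0.001], [0.0, 0.002, -1.0]]
ft_force: [2.0, -2.0, 4.0]
grip_width: 0.0002
gripper_force: 2.1
```

```bash
cat > st.py <<'E'
from h import *
s=env.observe(); R=s['tool_rot']; p=s['position']; c=np.array([.605,-.0565]); v=p[:2]-c
print(s['time_s'],p,'yaw',np.degrees(np.arctan2(R[1,0],R[0,0])),'phi',np.degrees(np.arctan2(v[1],v[0]))%360,'r',np.hypot(*v),s['ft_force'])
E
python3 st.py
```

```text
5.15 [0.47743114 0.02967651 0.07764894] yaw 55.150981173521714 phi 145.95981898866842 r 0.15394870274322228 [ 2.02731119 -2.02357677  4.04585125]
```

Request:
move_arm([
  [[-0.09,0.001,0],[0,0,-0.208]],
  [[-0.09,0.001,0],[0,0,-0.208]],
  [[-0.09,0.001,0],[0,0,-0.208]],
  [[-0.09,0.001,0],[0,0,-0.208]],
  [[-0.09,0.001,0],[0,0,-0.208]],
  [[-0.09,0.001,0],[0,0,-0.208]],
  [[-0.09,0.001,0],[0,0,-0.208]],
  [[-0.09,0.001,0],[0,0,-0.208]],
  [[-0.09,0.001,0],[0,0,-0.208]],
  [[-0.09,0.001,0],[0,0,-0.208]],
  [[0,0,0],[0,0,0]],
  [[0,0,0],[0,0,0]],
])

```text
time_s: 6.35
position: [0.4566, -0.0101, 0.0774]
tool_rot: [[0.313, 0.95, 0.0], [0.95, -0.313, -0.0], [-0.0, 0.0, -1.0]]
ft_force: [-0.2, -0.9, 4.5]
grip_width: 0.0002
gripper_force: 2.3
```

```bash
python3 st.py
```

```text
6.35 [ 0.45664407 -0.01010382  0.0773911 ] yaw 71.78374427744254 phi 162.63367977062637 r 0.1554415840604093 [-0.15700279 -0.89800585  4.54623127]
```

Segment 3 is centred (target 162.5°). On to segment 4.

Request:
move_arm([
  [[-0.09,0.003,0],[0,0,-0.208]],
  [[-0.09,0.003,0],[0,0,-0.208]],
  [[-0.09,0.003,0],[0,0,-0.208]],
  [[-0.09,0.003,0],[0,0,-0.208]],
  [[-0.09,0.003,0],[0,0,-0.208]],
  [[-0.09,0.003,0],[0,0,-0.208]],
  [[-0.09,0.003,0],[0,0,-0.208]],
  [[-0.09,0.003,0],[0,0,-0.208]],
  [[-0.09,0.003,0],[0,0,-0.208]],
  [[-0.09,0.003,0],[0,0,-0.208]],
  [[0,0,0],[0,0,0]],
  [[0,0,0],[0,0,0]],
])

```text
time_s: 7.55
position: [0.4495, -0.0543, 0.0773]
tool_rot: [[0.028, 1.0, -0.001], [1.0, -0.028, -0.0], [-0.0, -0.001, -1.0]]
ft_force: [-0.9, 0.7, 5.3]
grip_width: 0.0001
gripper_force: 2.4
```

```bash
python3 st.py
```

```text
7.55 [ 0.44951692 -0.05433121  0.07726958] yaw 88.42295846337052 phi 179.2008482041786 r 0.155498209920882 [-0.88157489  0.6630881   5.34371112]
```

Request:
move_arm([
  [[-0.09,0.003,0],[0,0,-0.208]],
  [[-0.09,0.003,0],[0,0,-0.208]],
  [[-0.09,0.003,0],[0,0,-0.208]],
  [[-0.09,0.003,0],[0,0,-0.208]],
  [[-0.09,0.003,0],[0,0,-0.208]],
  [[-0.09,0.003,0],[0,0,-0.208]],
  [[-0.09,0.003,0],[0,0,-0.208]],
  [[-0.09,0.003,0],[0,0,-0.208]],
  [[-0.09,0.003,0],[0,0,-0.208]],
  [[-0.09,0.003,0],[0,0,-0.208]],
  [[0,0,0],[0,0,0]],
  [[0,0,0],[0,0,0]],
  [[0,0,0],[0,0,0]],
])

```text
time_s: 8.85
position: [0.4557, -0.0988, 0.0773]
tool_rot: [[-0.26, 0.966, -0.0], [0.966, 0.26, -0.0], [-0.0, -0.0, -1.0]]
ft_force: [-0.7, -1.1, 5.0]
grip_width: 0.0002
gripper_force: 2.4
```

```bash
python3 st.py; python3 -c "
from h import *
shot('wrist','w3.png')"
```

```text
8.85 [ 0.4557212  -0.09875485  0.0773149 ] yaw 105.09117461520148 phi 195.80469233909506 r 0.15514391254546428 [-0.73998197 -1.08596462  5.03125865]
```

View pics/w3.png

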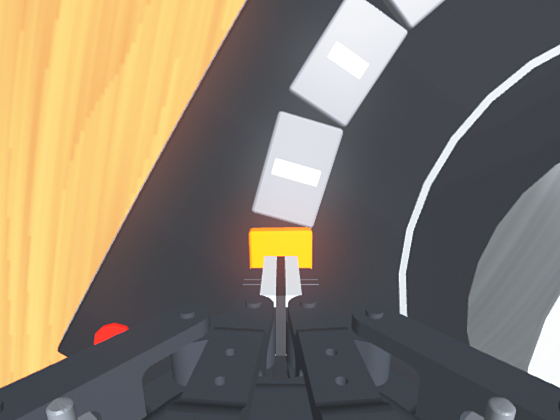

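The wrist view shows the fingertips at about (281,265). They are centred on the orange segment (columns 249–313), clear of segment 4 and of the red key at (112,332), and pressing with about 5 N.

```bash
python3 -c "
from rig import env
print(env.close_job())"
```

```text
the job is handed in; nothing more can be done
None
```

I slid the fingertips over segments 1 to 5 in order and handed the job in at 8.9 s, with them resting on the orange segment alone at about 5 N; no verdict came back.

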